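# Slide the flanged bush into its slotted holder

## Task

Put the flanged brass bush into the bush holder: slide it sideways into the slot, upright, with its flange under the slotted plate, past the two sprung rollers until it is fully home and both rollers have closed behind it. Feel your way in gently and never force it, because the slotted head may be clamped a centimetre or so off the middle of its base; let go of the bush and leave the other loose things where they are.

Things in the scene. Friction and masses are not known exactly. Their poses are not given: they have to be found in the camera images.
- bush: Loose brass bush, 0.1 to 0.2 kg, standing on its flange. Flange 40 mm diameter, 6 mm thick, at the bottom; above it a plain barrel 22 mm diameter; 80 mm tall in all. Thin dark band round the barrel at 52 to 55 mm; dark bore painted on the top. Origin: centre of the flange's underside; z up along the barrel.
- holder: Bush holder fixed on the saw table: blue base plate 128 mm long (x -65 to +63 mm), 112 mm wide, 6 mm thick, carrying a grey steel head 76 mm wide with a slotted plate. Origin: on the base's underside below the nominal home axis of the bush. x: the way the bush slides in (mouth looks to -x); y: left of it; z up. Nothing on it is higher than 36 mm.
- nominal_mouth (a point): Nominal middle of the head's front edge, 52 mm before the home axis (-x), at half plate height. The horizontal plate lies 15 to 21 mm above the table; under it is 9 mm of height for the flange, 64 mm wide, open in front. The slot is 25 mm wide; its mouth flares from 25 mm (34 mm before home) to 54 mm wide at the front edge. Axes as the holder's.
- nominal_home (a point): Nominal foot of the home axis on the base's top, 6 mm above the table, where the flange finally stands. The slot's flat solid end stops the barrel there. The whole head (slot, stop, rollers) is clamped up to 13 mm off in y and 11 mm in x from nominal, new each time, not shown by any pose: see or feel it. It does not give way. Keep bush against holder below 20 N.
- keeper_left (a joint): Sprung keeper on the plate, left (+y): brass arm on an upright pivot near the mouth, with a white roller 12 mm diameter (22 to 34 mm above the table), 13 mm before the home axis, 12 mm beside the slot's middle. 0 rad = closed, about 0.16 as the barrel pushes past (both keepers resist with 4 to 9 N in all); springs closed only once the bush is home.
- keeper_right (a joint): The same keeper on the right (-y) of the slot, mirrored; 0 rad = closed, grows as the roller is pushed outward.
- bearing: Bystander: loose steel ball bearing lying flat, 44 mm diameter, 12 mm high. Origin: centre of its underside.
- bolt_0: Bystander: loose bolt standing on its hexagonal head, 23 x 20 mm, 50 mm tall. Origin: centre of its underside.
- tape_measure: Bystander: loose yellow tape measure, 37 x 98 x 72 mm tall. Origin: centre of its underside.
- sanding_block: Bystander: loose wooden sanding block, 61 x 112 x 34 mm tall. Origin: centre of its underside.
There are look-alikes about, which are no part of the job. Of the things that look like the bush, the middle-sized one is meant.

How it is judged:
By the outcome, as a careful person would: the job done as asked, in the order asked, and still so for the second after the job is handed in, with the robot touching nothing.
It also fails if it takes over 69 s, if anything falls off the work surface, if the arm or the gripper's body presses on something with over 40 N, if the wrist force passes 120 N, or if a joint passes its speed limit or range.

## Robot

A 6-joint arm with a two-finger parallel gripper is mounted at the origin on a cart in front of the work surface, level with it; the furniture and walls round the work are solid. World frame = base frame: x ahead of the robot, y to its left, z up, the work surface at z = 0. Lengths are in mm, angles in rad, forces in N, time in s.
With the tool pointing down it reaches from about 275 to 1000 mm from the base axis. Payload 8.4 kg.
Tool frame: the origin (TCP) lies between the finger pads; the fingertips stand 17 mm ahead of it and the grasp point (between the pads) lies 2 mm behind it (r.tcp_to_tips is the distance from the TCP to the fingertips, in mm); z points along the fingers, y is the line along which they close (so a half turn about z gives the same grasp; the last joint's range is limited). The gripper opens to 85 mm and grips with 20 to 120 N. Pads are 22 mm wide; open, the fingers measure 114 mm over their backs; the gripper's body (76 mm by 85 mm) begins 54 mm behind the grasp point. The pads swing forward as they close: fully open they stand 13 mm farther back than shut.
Start: joints at [1.169, 0.353, 1.633, -0, 1.155, -0.002], TCP at [243.27, 575.715, 248.281] pointing down, gripper open.
Joint ranges: [-2.63, 2.63], [-0.92, 2.1], [0.06, 2.66], [-1.3, 4.44], [0, 2.69], [-3.02, 3.02]. Speed limits (rad/s): [2.22, 2.22, 2.79, 3.14, 3.14, 3.14].

## Interface

Orientations are given as [roll, pitch, yaw] about the fixed x, y, z axes, in that order (R = Rz(yaw) Ry(pitch) Rx(roll)).
In Python, from rig import r gives the robot as it stands. The module is installed in compiled form; this text tells all that it offers.
- The arm moves only by the tool apply_moves, never from a script. Its argument "series" is text: rows parted by semicolons, each of 7 numbers parted by spaces: the shift along the tool's x, y, z in cm, then the turn, a rotation vector about the tool's x, y, z in rad, then the gripper's target within -1 to 1 (shut at 1, half-way at 0, fully open at -1). In form: tx ty tz rx ry rz fingers; .... A call has exactly 10 rows; each row shifts and turns the commanded pose from where the row before left it, along the tool's axes as they then stand; what a row does not reach is not made up. A row lasts 1/12 s, in which the tool goes at most 41.7 mm and 7.16 degrees, less where a joint would pass 70% of its speed; a pose out of reach is approached as far as the arm can. A call with a gripper value outside its range is refused whole. The fingers move at their own pace and stop on an object; "squeeze" is the grip in N (left out, the last holds). Time passes only in rows, so rows that do not move let the fingers close, or fill a call up. It gives the time, the measured TCP pose, the force and the opening at its end, in the units of the state.
- r.sense(): the state, without advancing time (a new reading comes with each control period).
- r.grab_frame(name): name is "side" or "top" or "wrist"; returns the picture (400x640x3 uint8, blue, green, red); there is no depth.
- r.camera_info(name): a dict with "K" (3x3 intrinsics, pixels), "distortion" ([k1, k2, p1, p2, k3] as OpenCV has them; the pictures are not rectified), "extrinsics" (4x4, takes a point from camera to world coordinates). Camera axes: x right, y down, z forward; pixel columns grow to the right and rows downward; lengths in mm; the calibration is good to about 2 mm. A picture is of the moment at which its call begins: read the wrist's pose just before it. camera_info takes no time and is no camera call; for the wrist camera it gives the pose at the moment of the call.
- r.sign_off(): hands the job in, once; it reports no verdict.
The state is a dict: "clock": time; "qpos": joint angles; "qvel": joint speeds; "joint_efforts": joint torques, N m; "eef_pos": TCP position; "tcp_rot": TCP orientation; "contact_force": force on the tool from outside, world axes, zero at the start; "wrist_torque": the same for the moment, N m; "opening": opening from 0.0 (shut) to 1.0 (fully open).
Only numpy, scipy, OpenCV 4.12 (cv2) and the standard library are available. Lean on these libraries where they do the work, as an engineer would, in place of code of your own. Each camera call takes 0.05 s, during which the arm holds its last target. There are 200 camera calls.

## Working session

There is one attempt and no reset: what is moved stays moved. The work goes in short steps, Python scripts to look and compute and a tool call to move; the robot and the scene stay as the last step left them, time stands still between calls to the robot, and variables do not carry over. Pictures are saved under pics/ and viewed, on a budget of 10 in all, crops included, one or two more only if the job needs it, and the job is handed in when it is done.

Besides the shell and the picture viewer there is one more tool, called after "Emit:" in YAML: its name, and indented under it one key for each argument. apply_moves: Moves the arm, as the interface text tells. Its arguments: {"type":"object","properties":{"series":{"type":"string"},"squeeze":{"type":"number"}},"required":["series"]}

```bash
mkdir -p pics
cat > h.py <<'E'
import numpy as np, cv2
from rig import r
def ray(name,uv,z,info=None):
    i=info or r.camera_info(name)
    K=np.array(i["K"],float);D=np.array(i["distortion"],float);T=np.array(i["extrinsics"],float)
    p=cv2.undistortPoints(np.array(uv,float).reshape(-1,1,2),K,D).reshape(-1,2)
    d=np.c_[p,np.ones(len(p))]@T[:3,:3].T;o=T[:3,3]
    return o+d*((np.atleast_1d(z)-o[2])/d[:,2])[:,None]
def proj(name,P,info=None):
    i=info or r.camera_info(name)
    K=np.array(i["K"],float);D=np.array(i["distortion"],float);T=np.linalg.inv(np.array(i["extrinsics"],float))
    rv=cv2.Rodrigues(T[:3,:3])[0]
    return cv2.projectPoints(np.array(P,float).reshape(-1,3),rv,T[:3,3],K,D)[0].reshape(-1,2)
E
python3 - <<'E'
from h import *
for n in("top","side"):
    cv2.imwrite(f"pics/{n}0.png",r.grab_frame(n)); i=r.camera_info(n); print(n,np.round(i["extrinsics"],3).tolist(),np.round(i["K"],1).tolist(),i["distortion"])
i=r.camera_info("wrist");print(np.round(i["extrinsics"],3).tolist())
print(r.sense())
E
```

```text
top [[-0.021, -0.986, 0.166, 426.755], [-1.0, 0.023, 0.012, -44.1], [-0.016, -0.166, -0.986, 890.387], [0.0, 0.0, 0.0, 1.0]] [[364.7, 0.0, 319.1], [0.0, 364.7, 201.0], [0.0, 0.0, 1.0]] [-0.07760669  0.          0.          0.          0.        ]
side [[0.942, -0.184, 0.281, 308.205], [-0.335, -0.486, 0.807, -737.041], [-0.012, -0.855, -0.519, 496.118], [0.0, 0.0, 0.0, 1.0]] [[379.9, 0.0, 321.3], [0.0, 379.9, 201.4], [0.0, 0.0, 1.0]] [-0.08541469  0.          0.          0.          0.        ]
[[0.388, 0.89, 0.24, 183.274], [0.922, -0.374, -0.101, 600.544], [-0.0, 0.261, -0.965, 374.044], [0.0, 0.0, 0.0, 1.0]]
{'clock': 0.1, 'qpos': array([ 1.16859476e+00,  3.53595087e-01,  1.63409089e+00,  4.85686888e-06,
        1.15523739e+00, -2.37518986e-03]), 'qvel': array([-0.00081148, -0.00234695, -0.0026483 , -0.00039525,  0.00049871,
       -0.00123707]), 'joint_efforts': array([-2.30955746e-03, -6.06364989e+01, -3.42817247e+01, -1.88269837e-04,
        4.02306381e-03,  1.65699134e-05]), 'eef_pos': array([243.09974435, 575.30963447, 247.61332092]), 'tcp_rot': array([-3.14026195e+00, -7.60157467e-06,  2.74176431e+00]), 'contact_force': array([-0.52656671, -0.04334345,  0.07613553]), 'wrist_torque': array([-0.00200847, -0.01290518, -0.02785971]), 'opening': 1.0037009589426062}
```

View pics/top0.png

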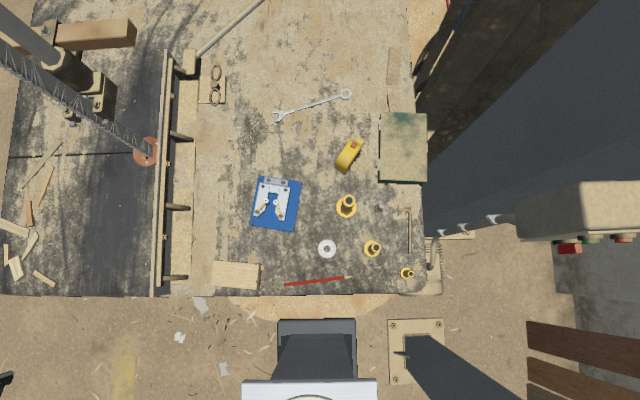

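View pics/side0.png

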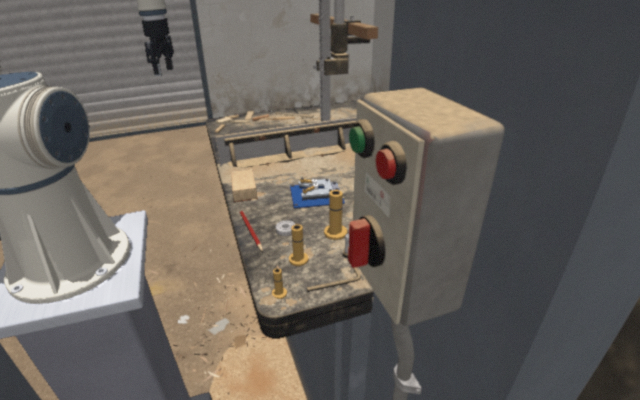

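The top view shows the holder at about (275,203) with its mouth towards the robot, three bushes at (347,205), (373,248) and (407,273), and the bearing at (327,249). The middle-sized bush is the one at (373,248). The side view agrees, with that bush at (299,245).

Run:
```python
from h import *
im=cv2.imread("pics/top0.png")
c=im[160:290,235:430]; cv2.imwrite("pics/top0c.png",cv2.resize(c,None,fx=4,fy=4,interpolation=cv2.INTER_CUBIC))
print(ray("top",[(372,250),(373,244),(346,209),(347,198),(407,273),(275,203),(327,249)],[0,80,0,100,0,6,12]).round(1))
print(ray("side",[(299,260),(298,228),(336,233)],[0,80,0]).round(1))
```

```text
[[ 453.4 -158.9    0. ]
 [ 464.1 -151.4   80. ]
 [ 555.2  -99.2    0. ]
 [ 565.2  -96.   100. ]
 [ 396.2 -241.     0. ]
 [ 573.3   75.4    6. ]
 [ 457.9  -49.9   12. ]]
[[ 458.4 -163.8   -0. ]
 [ 459.4 -166.    80. ]
 [ 561.8 -104.1    0. ]]
```

View pics/top0c.png

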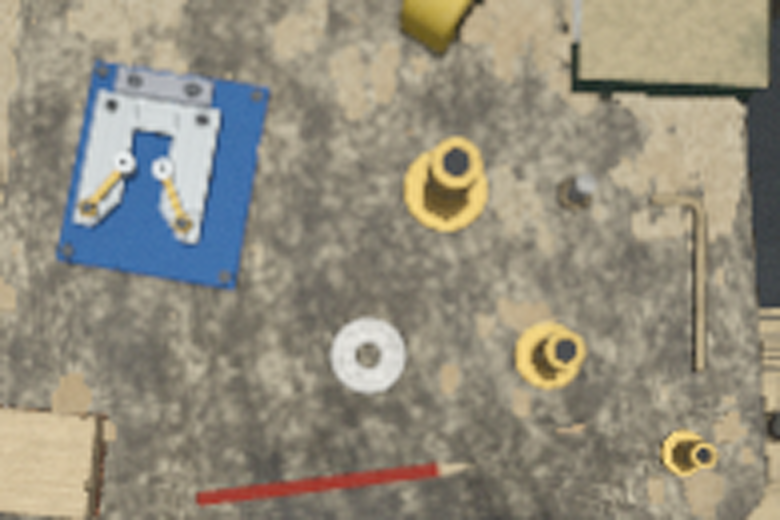

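```bash
cat >> h.py <<'E'
from scipy.spatial.transform import Rotation as Ro
def plan(p,yaw,n=10,g=-1,roll=np.pi,pitch=0):
    s=r.sense(); R=Ro.from_euler("xyz",s["tcp_rot"]); d=(np.array(p)-s["eef_pos"])/n
    w=(R.inv()*Ro.from_euler("xyz",[roll,pitch,yaw])).as_rotvec()/n
    rows=[]
    for k in range(n):
        t=R.inv().apply(d)/10
        rows.append(" ".join(f"{v:.2f}" for v in t)+" "+" ".join(f"{v:.3f}" for v in w)+f" {g}"); R=R*Ro.from_rotvec(w)
    print("step mm",np.linalg.norm(d).round(1),"turn deg",np.degrees(np.linalg.norm(w)).round(2)); print("; ".join(rows))
E
python3 - <<'E'
from h import *
plan([540,75,250],1.39,20)
P=ray("top",[(372.5,248.7),(376.5,247.2)],[3,80]);print(P.round(1))
u=lambda x,y:(235+x/4-.4,160+y/4-.4)
print("base corners",ray("top",[u(98,62),u(269,90),u(235,290),u(57,258)],6).round(1))
E
```

```text
step mm 29.1 turn deg 3.87
-2.34 -1.73 -0.01 -0.000 0.000 0.068 -1; -2.45 -1.56 -0.01 -0.000 0.000 0.068 -1; -2.55 -1.40 -0.01 -0.000 0.000 0.068 -1; -2.64 -1.22 -0.01 -0.000 0.000 0.068 -1; -2.72 -1.04 -0.01 -0.000 0.000 0.068 -1; -2.78 -0.85 -0.01 -0.000 0.000 0.068 -1; -2.83 -0.66 -0.01 -0.000 0.000 0.068 -1; -2.87 -0.47 -0.01 -0.000 0.000 0.068 -1; -2.90 -0.28 -0.01 -0.000 0.000 0.068 -1; -2.91 -0.08 -0.01 -0.000 0.000 0.068 -1; -2.91 0.12 -0.01 -0.000 0.000 0.068 -1; -2.89 0.31 -0.01 -0.000 0.000 0.068 -1; -2.86 0.51 -0.01 -0.000 0.000 0.068 -1; -2.82 0.70 -0.01 -0.000 0.000 0.068 -1; -2.77 0.89 -0.01 -0.000 0.000 0.068 -1; -2.70 1.07 -0.01 -0.000 0.000 0.068 -1; -2.62 1.25 -0.01 -0.000 0.000 0.068 -1; -2.53 1.43 -0.01 -0.000 0.000 0.068 -1; -2.43 1.60 -0.01 -0.000 0.000 0.068 -1; -2.32 1.76 -0.01 -0.000 0.000 0.068 -1
[[ 456.4 -159.9    3. ]
 [ 456.9 -158.8   80. ]]
base corners [[645.  115.3   6. ]
 [624.4   8.5   6. ]
 [500.6  30.8   6. ]
 [522.5 139.8   6. ]]
```

Emit:
apply_moves:
  series: "-2.34 -1.73 0 0 0 0.068 -1; -2.45 -1.56 0 0 0 0.068 -1; -2.55 -1.40 0 0 0 0.068 -1; -2.64 -1.22 0 0 0 0.068 -1; -2.72 -1.04 0 0 0 0.068 -1; -2.78 -0.85 0 0 0 0.068 -1; -2.83 -0.66 0 0 0 0.068 -1; -2.87 -0.47 0 0 0 0.068 -1; -2.90 -0.28 0 0 0 0.068 -1; -2.91 -0.08 0 0 0 0.068 -1"

```text
clock: 0.93
eef_pos: [391.5, 323.8, 248.1]
tcp_rot: [-3.141, 0.0, 2.059]
contact_force: [0.3, 0.4, 0.9]
opening: 1.0
```

Emit:
apply_moves:
  series: "-2.91 0.12 0 0 0 0.068 -1; -2.89 0.31 0 0 0 0.068 -1; -2.86 0.51 0 0 0 0.068 -1; -2.82 0.70 0 0 0 0.068 -1; -2.77 0.89 0 0 0 0.068 -1; -2.70 1.07 0 0 0 0.068 -1; -2.62 1.25 0 0 0 0.068 -1; -2.53 1.43 0 0 0 0.068 -1; -2.43 1.60 0 0 0 0.068 -1; -2.32 1.76 0 0 0 0.068 -1"

```text
clock: 1.77
eef_pos: [538.4, 72.9, 248.0]
tcp_rot: [-3.141, 0.0, 1.378]
contact_force: [-0.0, 0.1, 0.9]
opening: 1.0
```

Run:
```python
from h import *
import pickle
i=r.camera_info("wrist"); s=r.sense(); im=r.grab_frame("wrist"); cv2.imwrite("pics/w1.png",im); pickle.dump(i,open("w1.pkl","wb"))
print(s["eef_pos"],s["tcp_rot"],s["clock"],s["contact_force"]); print(np.round(i["K"],1).tolist(),i["distortion"],np.round(i["extrinsics"],3).tolist())
```

```text
[538.40589088  72.8960354  248.04316846] [-3.14111746e+00  1.50009175e-04  1.37835491e+00] 1.7667 [-0.02241551  0.07381472  0.91768492]
[[279.9, 0.0, 319.5], [0.0, 279.9, 199.5], [0.0, 0.0, 1.0]] [0.00782598 0.         0.         0.         0.        ] [[0.982, -0.183, -0.05, 551.838], [-0.19, -0.948, -0.255, 136.988], [-0.0, 0.26, -0.966, 374.447], [0.0, 0.0, 0.0, 1.0]]
```

View pics/w1.png

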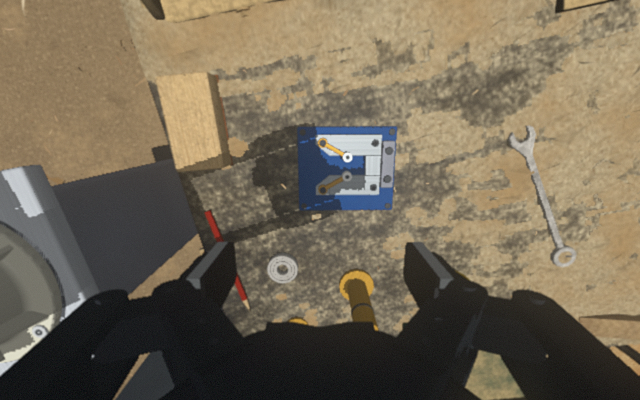

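The wrist view shows the holder at about (347,168), its mouth to the left, and its rollers at (347,157) and (347,176). I'll enlarge that area to measure it.

Run:
```python
import cv2
im=cv2.imread("pics/w1.png")
cv2.imwrite("pics/w1c.png",cv2.resize(im[115:220,290:405],None,fx=6,fy=6,interpolation=cv2.INTER_CUBIC))
```

```text
(no output)
```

View pics/w1c.png

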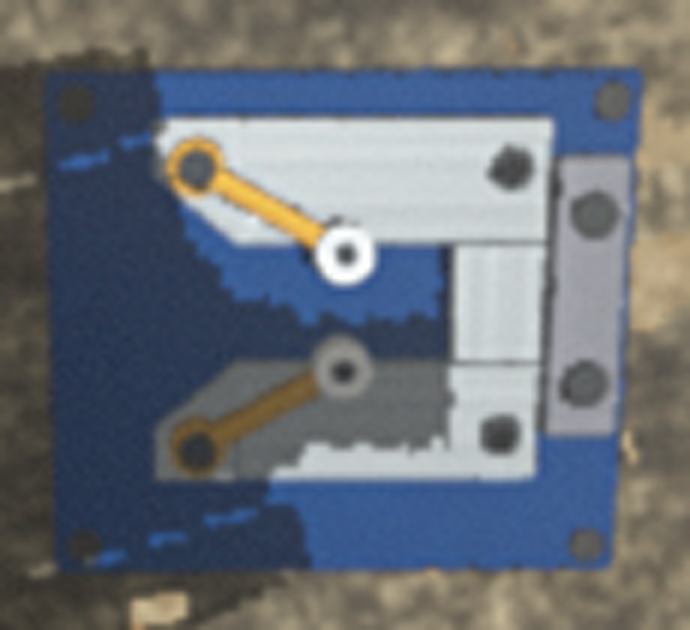

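Run:
```python
from h import *
import pickle
i=pickle.load(open("w1.pkl","rb"))
u=lambda a:[(290+(x+.5)/6-.5,115+(y+.5)/6-.5) for x,y in a]
def fit(M,W):
    M=np.array(M,float);W=W[:,:2];mc,wc=M.mean(0),W.mean(0);H=(M-mc).T@(W-wc)
    a=np.arctan2(H[0,1]-H[1,0],H[0,0]+H[1,1]);R=np.array([[np.cos(a),-np.sin(a)],[np.sin(a),np.cos(a)]])
    t=wc-R@mc; return t,a,(W-M@R.T-t).round(1)
B=ray("w",u([(47,70),(642,70),(612,570),(58,570)]),6,i)
print("base",*fit([(-65,56),(63,56),(63,-56),(-65,-56)],B))
px=[(157,118),(157,480),(238,243),(236,361),(449,243),(449,361),(346,254),(342,369)]
M=[(-52,38),(-52,-38),(-34,12.5),(-34,-12.5),(11,12.5),(11,-12.5),(-13,12),(-13,-12)]
W=ray("w",u(px),[21]*6+[34]*2,i)
print("head",*fit(M,W)); 
print("rear",ray("w",u([(553,118),(537,480)]),21,i).round(1))
```

```text
base [576.42361286  73.20371377] -0.1881954812043378 [[ 0.6 -0.5]
 [-1.2 -0.5]
 [-0.2  0.5]
 [ 0.8  0.6]]
head [587.88731074  79.22462137] -0.18881982279467274 [[ 1.  -0.1]
 [ 0.5 -0.5]
 [-0.1  0.1]
 [-0.4  0.2]
 [-1.1  0.2]
 [-0.1  0.1]
 [ 0.1 -0.3]
 [-0.   0.3]]
rear [[624.6 110.8  21. ]
 [611.1  35.5  21. ]]
```

The fit puts the head's home axis at (587.9, 79.2) with yaw −0.189. That is an offset of about +10 mm in x and +8 mm in y from nominal, inside the allowed range. Next I go above the middle bush.

Run:
```python
from h import *
plan([457,-161,190],1.382,10)
```

```text
step mm 25.2 turn deg 0.05
-2.42 -0.37 0.59 0.000 0.000 -0.001 -1; -2.42 -0.37 0.59 0.000 0.000 -0.001 -1; -2.42 -0.37 0.59 0.000 0.000 -0.001 -1; -2.42 -0.38 0.58 0.000 0.000 -0.001 -1; -2.42 -0.38 0.58 0.000 0.000 -0.001 -1; -2.42 -0.38 0.58 0.000 0.000 -0.001 -1; -2.42 -0.38 0.58 0.000 0.000 -0.001 -1; -2.42 -0.39 0.58 0.000 0.000 -0.001 -1; -2.42 -0.39 0.58 0.000 0.000 -0.001 -1; -2.42 -0.39 0.58 0.000 0.000 -0.001 -1
```

Emit:
apply_moves:
  series: "-2.42 -0.37 0.58 0 0 0 -1; -2.42 -0.37 0.58 0 0 0 -1; -2.42 -0.37 0.58 0 0 0 -1; -2.42 -0.38 0.58 0 0 0 -1; -2.42 -0.38 0.58 0 0 0 -1; -2.42 -0.38 0.58 0 0 0 -1; -2.42 -0.38 0.58 0 0 0 -1; -2.42 -0.39 0.58 0 0 0 -1; -2.42 -0.39 0.58 0 0 0 -1; -2.42 -0.39 0.58 0 0 -0.004 -1"

```text
clock: 2.65
eef_pos: [454.5, -157.0, 189.9]
tcp_rot: [-3.141, -0.0, 1.386]
contact_force: [0.6, -0.3, -0.0]
opening: 0.998
```

Run:
```python
from h import *
import pickle
i=r.camera_info("wrist"); s=r.sense(); im=r.grab_frame("wrist"); cv2.imwrite("pics/w2.png",im); pickle.dump(i,open("w2.pkl","wb"))
print(s["eef_pos"],s["tcp_rot"],s["clock"]); print(proj("w",[[457,-161,0],[457,-161,80]],i))
```

```text
[ 454.54114513 -157.01525179  189.8603171 ] [-3.14123088e+00 -4.96563897e-05  1.38625952e+00] 2.65
[[321.33750999 186.07185576]
 [321.91060313 205.46374054]]
```

View pics/w2.png

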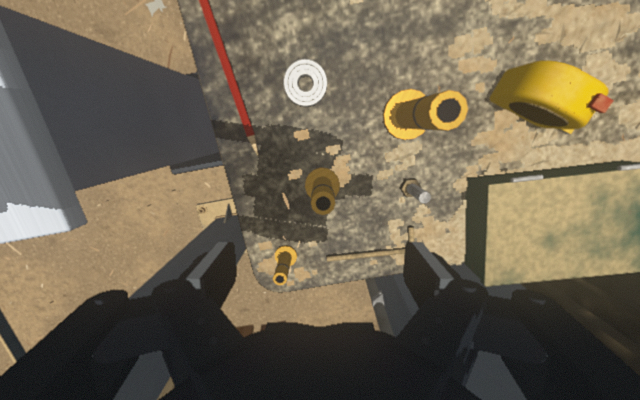

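The bore is at (322.5,204) and the flange at about (322,184), which puts the bush at (457.2, −159.7), in agreement with the top view. It is clearly the middle-sized of the three. I'll go down and grip it.

Emit:
apply_moves:
  series: "-0.11 0.15 1.36 0 0 0 -1; -0.11 0.16 1.36 0 0 0 -1; 0 0 1.36 0 0 0 -1; 0 0 1.36 0 0 0 -1; 0 0 1.36 0 0 0 -1; 0 0 1.36 0 0 0 -1; 0 0 1.36 0 0 0 -1; 0 0 1.36 0 0 0 -1; 0 0 1.36 0 0 0 -1; 0 0 1.36 0 0 0 -1"

```text
clock: 3.53
eef_pos: [457.8, -158.7, 53.5]
tcp_rot: [-3.141, -0.0, 1.386]
contact_force: [0.7, -0.7, 0.5]
opening: 0.999
```

Emit:
apply_moves:
  series: "0 0 0 0 0 0 0.2; 0 0 0 0 0 0 0.2; 0 0 0 0 0 0 0.4; 0 0 0 0 0 0 0.5; 0 0 0 0 0 0 0.6; 0 0 0 0 0 0 0.8; 0 0 0 0 0 0 1; 0 0 0 0 0 0 1; 0 0 0 0 0 0 1; 0 0 0 0 0 0 1"
  squeeze: 60

```text
clock: 4.37
eef_pos: [458.4, -159.1, 55.0]
tcp_rot: [3.141, 0.0, 1.386]
contact_force: [-1.1, 0.7, 7.8]
opening: 0.244
```

Emit:
apply_moves:
  series: "0 0 -0.5 0 0 0 1; 0 0 -1.5 0 0 0 1; 0 0 -1.5 0 0 0 1; 0 0 -1.5 0 0 0 1; 0 0 -1.5 0 0 0 1; 1.0 0 -1 0 0 0 1; 2 0 0 0 0 0 1; 2 0 0 0 0 0 1; 2 0 0 0 0 0 1; 2 0 0 0 0 0 1"
  squeeze: 80

```text
clock: 5.2
eef_pos: [474.3, -69.0, 129.4]
tcp_rot: [-3.141, -0.0, 1.385]
contact_force: [0.0, -0.1, -1.4]
opening: 0.237
```

Emit:
apply_moves:
  series: "2 0 0 0 0 0 1; 2 0 0 0 0 0 1; 2 0 0 0 0 0 1; 2 0 0 0 0 0 1; 2 0 0 0 0 0 1; 2 0 0 0 0 0 1; 2 -0.57 0 0 0 0 1; 1.5 0 0 0 0 0 1; 1 0 0 0 0 0 1; 0.4 0 0 0 0 0 1"

```text
clock: 6.03
eef_pos: [500.0, 98.3, 129.3]
tcp_rot: [3.141, -0.0, 1.387]
contact_force: [0.0, -0.5, -1.0]
opening: 0.235
```

Run:
```python
from h import *
import pickle
i=r.camera_info("wrist"); s=r.sense(); im=r.grab_frame("wrist"); cv2.imwrite("pics/w3.png",im); pickle.dump((i,s),open("w3.pkl","wb"))
print(s["eef_pos"],s["tcp_rot"],s["clock"],s["contact_force"],s["wrist_torque"])
plan([500.5,96.9,s["eef_pos"][2]],1.382,5,1)
```

```text
[500.02274339  98.28421063 129.3405722 ] [ 3.14146006e+00 -2.85802377e-04  1.38709808e+00] 6.0333 [ 0.02562792 -0.53611145 -0.95616505] [ 0.04855197  0.02234717 -0.02660009]
step mm 0.2 turn deg 0.06
-0.02 0.01 -0.00 0.000 -0.000 0.001 1; -0.02 0.01 -0.00 0.000 -0.000 0.001 1; -0.02 0.01 -0.00 0.000 -0.000 0.001 1; -0.02 0.01 -0.00 0.000 -0.000 0.001 1; -0.02 0.01 -0.00 0.000 -0.000 0.001 1
```

View pics/w3.png

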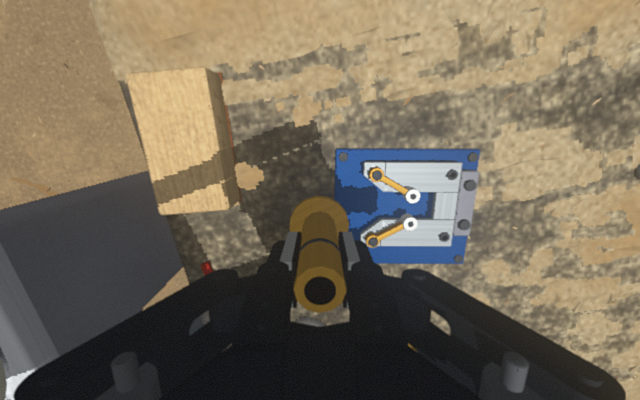

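The bush is held upright, with its bore at (321,290) and flange at about (319,217). The rollers are at (413,197) and (410.5,224.5). I'll cross-check the bush axis against the slot in this one image.

Run:
```python
from h import *
import pickle
i,s=pickle.load(open("w3.pkl","rb")); p=s["eef_pos"]
print("pred bore/flange",proj("w",[[p[0],p[1],154.3],[p[0],p[1],80.3],[p[0],p[1],74.3]],i).round(1))
print("bore",ray("w",[(320.5,290.5)],154.3,i).round(1))
W=ray("w",[(413,197),(410.5,224.5)],34,i);print("rollers",W.round(1), (W.mean(0)+13*np.array([.9823,-.1874,0])).round(1))
im=cv2.imread("pics/w3.png"); a=cv2.resize(im[140:275,325:490],None,fx=4.8,fy=4.4,interpolation=cv2.INTER_CUBIC)
for n,c in(("flange",im[190:250,280:360]),): 
    hsv=cv2.cvtColor(c,cv2.COLOR_BGR2HSV); m=cv2.inRange(hsv,(10,90,40),(30,255,255)); ys,xs=np.nonzero(m); print("top",ys.min()+190)
    for y in range(ys.min(),60,6): k=xs[ys==y]; print(y+190,k.min()+280,k.max()+280)
```

```text
pred bore/flange [[317.1 289.3]
 [318.  226. ]
 [318.  223. ]]
bore [[501.3  97.5 154.3]]
rollers [[577.7  92.1  34. ]
 [573.3  68.7  34. ]] [588.3  78.   34. ]
top 196
196 313 325
202 300 337
208 294 342
214 291 345
220 290 347
226 289 347
232 299 338
238 301 338
244 300 338
```

Emit:
apply_moves:
  series: "-0.1 0 0.6 0 0 0.005 1; -0.11 0 0.8 0 0 0 1; 0 0 0.8 0 0 0 1; 0 0 0.8 0 0 0 1; 0 0 0.8 0 0 0 1; 0 0 0.8 0 0 0 1; 0 0 0.8 0 0 0 1; 0 0 0.6 0 0 0 1; 0 0 0.4 0 0 0 1; 0 0 0.25 0 0 0 1"

```text
clock: 6.92
eef_pos: [499.3, 94.6, 62.1]
tcp_rot: [-3.141, 0.0, 1.381]
contact_force: [0.4, 0.3, -0.9]
opening: 0.236
```

```bash
cat >> h.py <<'E'
def st(H=(588.5,79.2),a=-.1885):
    s=r.sense();d=s["eef_pos"][:2]-H;c,n=np.cos(a),np.sin(a);f=s["contact_force"]
    print("t",round(s["clock"],2),"x' %.1f y' %.1f z %.1f yaw %.3f"%(d[0]*c+d[1]*n,-d[0]*n+d[1]*c,s["eef_pos"][2],s["tcp_rot"][2]),"F' %.1f %.1f %.1f"%(f[0]*c+f[1]*n,-f[0]*n+f[1]*c,f[2]),"M",s["wrist_torque"].round(2),"op",round(s["opening"],3))
E
python3 -c "
from h import *
st()"
```

```text
t 6.92 x' -90.5 y' -1.6 z 62.1 yaw 1.381 F' 0.3 0.4 -0.9 M [-0.02  0.03 -0.01] op 0.236
```

Emit:
apply_moves:
  series: "0.1 0.2 0 0 0 0 1; 0 0.3 0 0 0 0 1; 0 0.3 0 0 0 0 1; 0 0.3 0 0 0 0 1; 0 0.3 0 0 0 0 1; 0 0.3 0 0 0 0 1; 0 0.3 0 0 0 0 1; 0 0.3 0 0 0 0 1; 0 0.3 0 0 0 0 1; 0 0.2 0 0 0 0 1"

```text
clock: 7.75
eef_pos: [527.7, 90.2, 62.8]
tcp_rot: [3.141, -0.0, 1.381]
contact_force: [-1.0, 0.1, -0.6]
opening: 0.237
```

```bash
python3 -c "
from h import *
st();cv2.imwrite('pics/w4.png',r.grab_frame('wrist'));st()"
```

```text
t 7.75 x' -61.8 y' -0.6 z 62.8 yaw 1.381 F' -1.0 -0.1 -0.6 M [-0.01  0.01  0.01] op 0.237
t 7.8 x' -61.5 y' -0.5 z 62.8 yaw 1.381 F' 0.8 0.3 -1.3 M [-0.04 -0.11 -0.01] op 0.235
```

Emit:
apply_moves:
  series: "0.04 0.2 0 0 0 0 1; 0 0.2 0 0 0 0 1; 0 0.2 0 0 0 0 1; 0 0.2 0 0 0 0 1; 0 0.2 0 0 0 0 1; 0 0.2 0 0 0 0 1; 0 0.2 0 0 0 0 1; 0 0.2 0 0 0 0 1; 0 0.2 0 0 0 0 1; 0 0.2 0 0 0 0 1"

```text
clock: 8.63
eef_pos: [547.2, 86.9, 62.8]
tcp_rot: [3.142, 0.0, 1.381]
contact_force: [-0.4, 0.4, -0.5]
opening: 0.239
```

```bash
python3 -c "
from h import *
st();i=r.camera_info('wrist');im=r.grab_frame('wrist');st()
cv2.imwrite('pics/w5.png',cv2.resize(im[150:320,240:480],None,fx=3.3,fy=3.3,interpolation=cv2.INTER_CUBIC))"
```

```text
t 8.63 x' -42.0 y' -0.2 z 62.8 yaw 1.381 F' -0.4 0.3 -0.5 M [-0.02  0.02 -0.08] op 0.239
t 8.68 x' -41.6 y' -0.1 z 62.9 yaw 1.381 F' 0.4 -0.3 -1.7 M [-0.03 -0.06  0.02] op 0.237
```

View pics/w5.png

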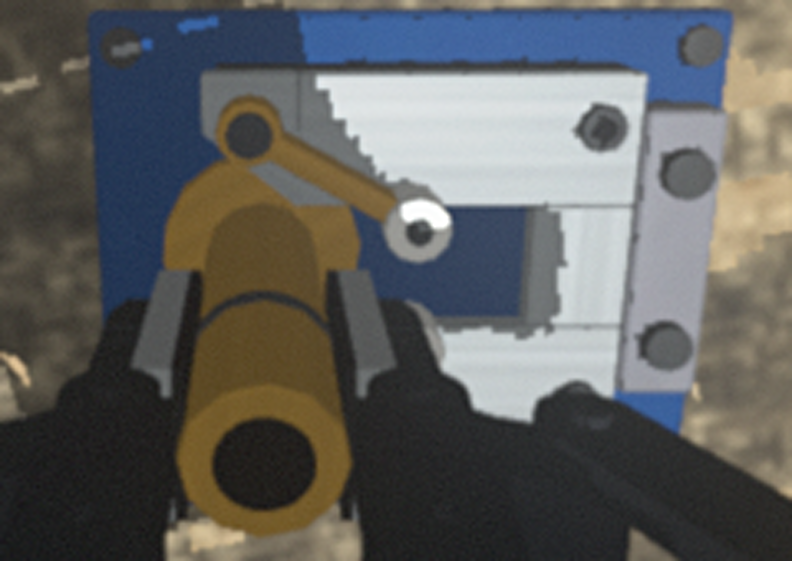

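The image (my eighth view) shows the plate's flare edge overlapping the flange at about (290,185), so the flange is under the plate and there is no contact yet. I'll keep going slowly.

Emit:
apply_moves:
  series: "0 0.15 0 0 0 0 1; 0 0.15 0 0 0 0 1; 0 0.15 0 0 0 0 1; 0 0.15 0 0 0 0 1; 0 0.15 0 0 0 0 1; 0 0.15 0 0 0 0 1; 0 0.15 0 0 0 0 1; 0 0.1 0 0 0 0 1; 0 0.05 0 0 0 0 1; 0 0 0 0 0 0 1"

```text
clock: 9.52
eef_pos: [558.9, 84.6, 62.8]
tcp_rot: [3.142, -0.0, 1.381]
contact_force: [0.2, -0.3, -0.7]
opening: 0.238
```

```bash
python3 -c "
from h import *
st()"
```

```text
t 9.52 x' -30.1 y' -0.2 z 62.8 yaw 1.381 F' 0.3 -0.3 -0.7 M [-0.03 -0.03  0.02] op 0.238
```

Emit:
apply_moves:
  series: "0 0.1 0 0 0 0 1; 0 0.1 0 0 0 0 1; 0 0.1 0 0 0 0 1; 0 0.1 0 0 0 0 1; 0 0.1 0 0 0 0 1; 0 0.1 0 0 0 0 1; 0 0.1 0 0 0 0 1; 0 0.1 0 0 0 0 1; 0 0 0 0 0 0 1; 0 0 0 0 0 0 1"

```text
clock: 10.35
eef_pos: [564.5, 83.1, 62.0]
tcp_rot: [-3.137, 0.001, 1.381]
contact_force: [-6.1, 1.2, -1.2]
opening: 0.241
```

```bash
python3 -c "
from h import *
st()"
```

```text
t 10.35 x' -24.3 y' -0.7 z 62.0 yaw 1.381 F' -6.2 0.1 -1.2 M [ 0.18  1.18 -0.01] op 0.241
```

Contact is 6 N along the slide direction with no side force, at the depth where the rollers should be. I'll keep pushing gently.

Emit:
apply_moves:
  series: "0.03 0.1 0 0 0 0 1; 0 0.1 0 0 0 0 1; 0 0.1 0 0 0 0 1; 0 0.1 0 0 0 0 1; 0 0.1 0 0 0 0 1; 0 0 0 0 0 0 1; 0 0 0 0 0 0 1; 0 0 0 0 0 0 1; 0 0 0 0 0 0 1; 0 0 0 0 0 0 1"

```text
clock: 11.18
eef_pos: [569.0, 82.4, 61.8]
tcp_rot: [-3.136, 0.001, 1.381]
contact_force: [-5.8, 1.4, -1.9]
opening: 0.236
```

```bash
python3 -c "
from h import *
st()"
```

```text
t 11.18 x' -19.8 y' -0.5 z 61.8 yaw 1.381 F' -6.0 0.3 -1.9 M [ 0.24  1.31 -0.04] op 0.236
```

Emit:
apply_moves:
  series: "0.03 0.1 0 0 0 0 1; 0 0.1 0 0 0 0 1; 0 0.1 0 0 0 0 1; 0 0.1 0 0 0 0 1; 0 0.1 0 0 0 0 1; 0 0.1 0 0 0 0 1; 0 0.1 0 0 0 0 1; 0 0.1 0 0 0 0 1; 0 0 0 0 0 0 1; 0 0 0 0 0 0 1"

```text
clock: 12.02
eef_pos: [578.7, 81.2, 62.4]
tcp_rot: [-3.14, 0.001, 1.381]
contact_force: [-3.5, 0.2, -2.2]
opening: 0.239
```

```bash
python3 -c "
from h import *
st()"
```

```text
t 12.02 x' -10.0 y' 0.1 z 62.4 yaw 1.381 F' -3.4 -0.4 -2.2 M [ 0.05  0.79 -0.02] op 0.239
```

Emit:
apply_moves:
  series: "0 0.1 0 0 0 0 1; 0 0.1 0 0 0 0 1; 0 0.1 0 0 0 0 1; 0 0.1 0 0 0 0 1; 0 0.1 0 0 0 0 1; 0 0.1 0 0 0 0 1; 0 0.1 0 0 0 0 1; 0 0 0 0 0 0 1; 0 0 0 0 0 0 1; 0 0 0 0 0 0 1"

```text
clock: 12.85
eef_pos: [587.2, 80.0, 63.1]
tcp_rot: [3.14, -0.0, 1.381]
contact_force: [2.9, -3.5, -1.5]
opening: 0.237
```

```bash
python3 -c "
from h import *
st()"
```

```text
t 12.85 x' -1.4 y' 0.5 z 63.1 yaw 1.381 F' 3.5 -2.9 -1.5 M [-0.56 -0.53 -0.02] op 0.237
```

Emit:
apply_moves:
  series: "-0.04 0.03 0 0 0 0 1; -0.04 0.04 0 0 0 0 1; 0 0.04 0 0 0 0 1; 0 0.04 0 0 0 0 1; 0 0 0 0 0 0 1; 0 0 0 0 0 0 1; 0 0 0 0 0 0 1; 0 0 0 0 0 0 1; 0 0 0 0 0 0 1; 0 0 0 0 0 0 1"

```text
clock: 13.68
eef_pos: [587.5, 78.9, 62.7]
tcp_rot: [-3.141, 0.0, 1.381]
contact_force: [-0.2, 0.8, -1.6]
opening: 0.235
```

```bash
python3 -c "
from h import *
st()"
```

```text
t 13.68 x' -1.0 y' -0.5 z 62.7 yaw 1.381 F' -0.3 0.8 -1.6 M [ 0.09  0.15 -0.  ] op 0.235
```

Emit:
apply_moves:
  series: "0 0.05 0 0 0 0 1; 0 0.05 0 0 0 0 1; 0 0.05 0 0 0 0 1; 0 0 0 0 0 0 1; 0 0 0 0 0 0 1; 0 0 0 0 0 0 1; 0 0 0 0 0 0 1; 0 0 0 0 0 0 1; 0 0 0 0 0 0 1; 0 0 0 0 0 0 1"

```text
clock: 14.52
eef_pos: [587.8, 78.8, 62.6]
tcp_rot: [-3.139, 0.0, 1.381]
contact_force: [-6.8, 3.3, 1.7]
opening: 0.235
```

```bash
python3 -c "
from h import *
st();i=r.camera_info('wrist');im=r.grab_frame('wrist');st()
cv2.imwrite('pics/w6.png',cv2.resize(im[150:320,220:460],None,fx=3.3,fy=3.3,interpolation=cv2.INTER_CUBIC))"
```

```text
t 14.52 x' -0.6 y' -0.5 z 62.6 yaw 1.381 F' -7.3 2.0 1.7 M [ 0.53  1.11 -0.01] op 0.235
t 14.57 x' -0.6 y' -0.5 z 62.6 yaw 1.381 F' -5.5 1.2 2.0 M [ 0.5   1.12 -0.  ] op 0.236
```

View pics/w6.png

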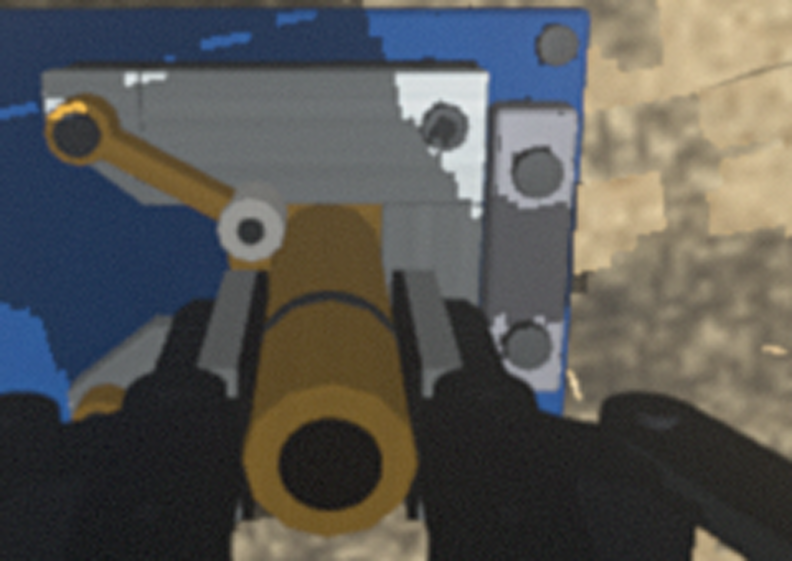

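The picture shows the barrel against the slot end and the left roller closed at (250,230). The stop pushes back with about 7 N. I'll ease off the push and set the flange down on the base.

Emit:
apply_moves:
  series: "0.02 -0.03 0.05 0 0 0 1; 0.02 -0.03 0.05 0 0 0 1; 0 -0.02 0.05 0 0 0 1; 0 0 0.05 0 0 0 1; 0 0 0 0 0 0 1; 0 0 0 0 0 0 1; 0 0 0 0 0 0 1; 0 0 0 0 0 0 1; 0 0 0 0 0 0 1; 0 0 0 0 0 0 1"

```text
clock: 15.4
eef_pos: [587.8, 79.1, 61.1]
tcp_rot: [-3.14, 0.0, 1.381]
contact_force: [-6.9, 0.5, 7.9]
opening: 0.238
```

```bash
python3 -c "
from h import *
st()"
```

```text
t 15.4 x' -0.7 y' -0.2 z 61.1 yaw 1.381 F' -6.9 -0.9 7.9 M [ 0.14  1.28 -0.02] op 0.238
```

Emit:
apply_moves:
  series: "0 -0.03 -0.03 0 0 0 1; 0 -0.03 -0.02 0 0 0 1; 0 0 0 0 0 0 1; 0 0 0 0 0 0 0.4; 0 0 0 0 0 0 0.3; 0 0 0 0 0 0 0.2; 0 0 0 0 0 0 0; 0 0 0 0 0 0 -0.2; 0 0 0 0 0 0 -0.4; 0 0 0 0 0 0 -0.4"
  squeeze: 20

```text
clock: 16.23
eef_pos: [588.0, 79.3, 61.3]
tcp_rot: [3.141, -0.0, 1.381]
contact_force: [-0.2, -0.4, 1.0]
opening: 0.7
```

```bash
python3 -c "
from h import *
st()"
```

```text
t 16.23 x' -0.5 y' -0.0 z 61.3 yaw 1.381 F' -0.1 -0.4 1.0 M [-0.01 -0.01  0.03] op 0.7
```

Released. I'll rise straight up and check with the wrist camera.

Emit:
apply_moves:
  series: "0 0 -0.5 0 0 0 -0.4; 0 0 -1.5 0 0 0 -0.4; 0 0 -1.5 0 0 0 -0.4; 0 0 -2 0 0 0 -0.4; 0 0 -2 0 0 0 -0.6; 0 0 -2 0 0 0 -0.8; 0 0 -2 0 0 0 -1; 0 0 -1.5 0 0 0 -1; 0 0 -0.5 0 0 0 -1; 0 0 0 0 0 0 -1"

```text
clock: 17.07
eef_pos: [588.7, 79.4, 197.9]
tcp_rot: [3.139, -0.001, 1.381]
contact_force: [0.2, -0.2, 0.1]
opening: 0.997
```

```bash
python3 -c "
from h import *
st();i=r.camera_info('wrist');im=r.grab_frame('wrist');t=r.grab_frame('top')
w=proj('w',[[588,79.2,40]],i)[0];print(w,proj('w',[[588,79.2,86],[588,79.2,12],[588,79.2,6]],i))
x,y=int(w[0]),int(w[1]);a=im[y-70:y+80,x-80:x+80]
x,y=proj('top',[588,79.2,40])[0].astype(int);b=t[y-40:y+35,x-40:x+40]
f=lambda q,k:cv2.resize(q,None,fx=k,fy=k,interpolation=cv2.INTER_CUBIC)
A=f(a,3.2);B=f(b,4);c=np.zeros((max(A.shape[0],B.shape[0]),A.shape[1]+B.shape[1],3),np.uint8)
c[:A.shape[0],:A.shape[1]]=A;c[:B.shape[0],A.shape[1]:]=B;c=c[:,:800] if c.shape[1]>800 else c;cv2.imwrite('pics/w7.png',c)"
```

```text
t 17.07 x' 0.1 y' 0.2 z 197.9 yaw 1.381 F' 0.2 -0.1 0.1 M [ 0.01 -0.04 -0.04] op 0.997
[317.43867815 189.77268289] [[317.2261627  201.49296804]
 [317.53900542 184.23844435]
 [317.55832722 183.17253197]]
```

View pics/w7.png

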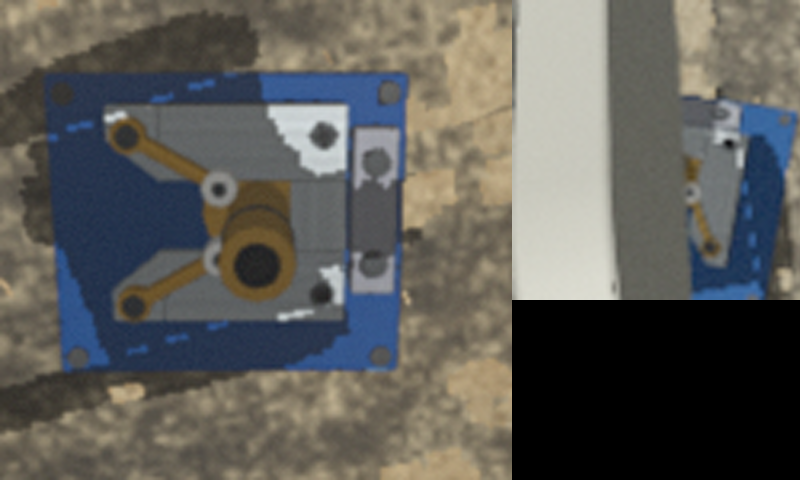

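The bush stands upright at the slot end. Its bore is at (257,265) in the crop, exactly where I predicted. Both rollers are closed behind it, at (219,189) and (213,260), with mirrored arms. I'm handing in.

```bash
python3 -c "
from h import *
print(r.sign_off())"
```

```text
the job is handed in; nothing more can be done
None
```

The middle-sized bush is in the holder: upright, flange under the plate, against the slot's end stop, with both rollers closed behind it. I handed the job in at about 17 s of the 69 s allowed; the sign-off reports no verdict.

- **Finding the slot:** The wrist camera put the slotted head about 10 mm in x and 8 mm in y from its nominal place. I lined the bush up with that before sliding it in.
- **Forces:** The rollers resisted with about 6 N, and the largest push against the stop was about 7 N. Setting the flange down on the base gave about 8 N. These are readings at the end of each move, and the 20 N limit was never approached in them.
- **Last checks:**
  - After I let go, the gripper was open at about 198 mm height, and contact forces were near zero.
  - The bore was exactly where predicted, and the barrel was at the slot end.
  - The rollers measured about 23 mm apart, against 24 mm nominal when closed. The right one was partly hidden by the bush, so I judged it from the part I could see and its mirrored arm.
- **Less useful or unchecked:** The final top-camera view was mostly blocked by the arm and confirmed little. I touched none of the other loose things, but I took no last picture of them.

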